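Set the tube cut-off stop with its knurled wheel

TASK

On the tube gauge, roll the knurled wheel under a fingertip to close the gap between the sliding stop and the copper tube until the stop's pointer stands at the rider's gauge mark, tip to tip (within 2.5 mm). Then push the ball-ended lock lever all the way over, away from the robot, and come away. Press the wheel only lightly, do not push the stop itself, and neither lift nor shift any of the loose things.

Things in the scene. Friction and masses are not known exactly. Their poses are not given: they have to be found in the camera images.
- fixture: tube gauge, bolted down: aluminium base plate 130 (x) by 400 (y) by 10 mm; origin at the centre of its underside on the table, z up. Along its y axis: jaw with copper tube (tube end at y = -115 mm), sliding stop (y = -30 and less), knurled wheel (y = 65), lock lever (y = 160). Its x axis points away from the robot (yaw up to 0.4 rad either way).
- wheel_axle (a point): centre of the knurled wheel, 50 mm above the table. Wheel: radius 36 mm (rim top 86 mm above the table), 24 mm wide, turning about the fixture's x axis between two round cheeks 78 mm high, 39 mm apart over their outsides; only the top 8 mm of its rim stands free. The stop's rack bar passes on the robot's side, 22 to 30 mm off the wheel's middle plane, its top 68 mm high.
- wheel: the knurled wheel (origin at its centre, turns with it). Rolling the top of its rim towards the copper tube (fixture's -y) drives the stop the same way: 36 mm of rim travel (1 rad) moves the stop 10 mm; rolling back opens it. About 1.5 N along the rim turns it; it stays where it is left.
- stop: the sliding steel stop, block 50 (x) by 30 (y), top 62 mm above the table, with a round face towards the tube; origin under its centre at table height. It slides along the fixture's y, 0 to 40 mm from its start towards the tube, and is to be moved by the wheel alone.
- pointer (a point): tip of the stop's dark wedge-shaped pointer, on the fixture's far (+x) edge, 28 mm above the table
- mark (a point): the gauge mark: tip of the wedge on the rider (a dark block 12 by 12 by 18 mm with a small screw on top, clamped on the scale edge), 28 mm above the table, axes parallel to the fixture's. At the start it lies 12 to 30 mm from the pointer towards the tube (fixture's -y). The stop is set when the two tips face each other.
- lock_tip (a point): centre of the black ball (26 mm across) at the end of the lock lever. The lever arm is a rod 10 mm thick and 80 mm long, hinged 32 mm above the table at fixture x = 0, y = 160 mm, on a block 70 (x) by 50 (y) whose top is 35 mm above the table; it swings in the fixture's x-z plane.
- lock (a joint): lock lever angle, rad: 0 leaning 0.5 rad towards the robot, 1.0 fully over, leaning 0.5 rad away from it. Starts between 0 and 0.2; stays where it is left (about 1 N at the ball moves it).
- coupling: a short open copper tube coupling, 28 across and 45 tall, standing on the fixture's base plate on the robot's side, near the stop's end; loose, leave alone (origin on its underside)
- fitting: a stepped brass fitting, 26 across and 34 tall, standing on the base plate on the far side, between wheel and lever; loose, leave alone (origin on its underside)
- driver: a screwdriver lying to the left; loose, leave alone (origin on its underside)
- spanner: a steel spanner lying to the right; loose, leave alone (origin on its underside)
- flux: a lidded jar, 56 across and 60 tall, to the left; loose, leave alone (origin on its underside)
- socket: a stepped steel socket, 32 across and 34 tall, standing to the right; loose, leave alone (origin on its underside)

How it is judged:
By the outcome, as a careful person would: the job done as asked, in the order asked, and still so for the second after the job is handed in, with the robot touching nothing.
It also fails if it takes over 48 s, if anything falls off the work surface, if the arm or the gripper's body presses on something with over 40 N, if the wrist force passes 120 N, or if a joint passes its speed limit or range.

ROBOT

A 6-joint arm with a two-finger parallel gripper is mounted at the origin on the work surface. World frame = base frame: x ahead of the robot, y to its left, z up, the work surface at z = 0. Lengths are in m, angles in rad, forces in N, time in s.
With the tool pointing down it reaches from about 0.25 to 0.8 m from the base axis. Payload 3.9 kg.
Tool frame: the origin (TCP) lies at the centre of the arm's flange, where the gripper is bolted on; the fingertips stand 173 mm ahead of it and the grasp point (between the pads) lies 155 mm ahead of it; z points along the fingers, y is the line along which they close (so a half turn about z gives the same grasp; the last joint's range is limited). The gripper opens to 85 mm and grips with 20 to 120 N. Pads are 22 mm wide; open, the fingers measure 114 mm over their backs; the gripper's body (76 mm by 85 mm) begins 54 mm behind the grasp point. The pads swing forward as they close: fully open they stand 13 mm farther back than shut.
Start: joints at [1.141, 0.26, -0.138, 1.173, 0, 1.571], TCP at [0.219, 0.477, 0.405] pointing down, gripper open.
Joint ranges: [-2.78, 2.78], [-0.83, 1.72], [-1.28, 1.37], [-1.9, 2.12], [-1.57, 1.48], [-3.14, 3.14]. Speed limits (rad/s): [2.57, 2.57, 3.14, 3.14, 3.14, 3.14].

INTERFACE

Orientations are given as a rotation vector (axis times angle).
In Python, from cell import env gives the robot as it stands. The module is installed in compiled form; this text tells all that it offers. Calls block until the motion is done:
- env.move_ptp(position, orientation): joint-space move of the TCP to a pose.
- env.move_linear(position, vel=0.15, ori=None): straight line of the TCP; ori=None keeps the orientation; vel is the mean speed in m/s.
- env.goto_joints(angles): joint-space move.
- env.gripper_to(opening): opening from 0.0 (shut) to 1.0 (fully open); the grip force is fixed at half the most; returns when the fingers have stopped.
- env.wait(seconds).
- env.inverse_kinematics(position, orientation): joint angles nearest the present ones, or None.
- env.get_obs(): the state.
- env.get_image(name): name is "side" or "top"; returns (picture, depth): 384x512x3 uint8, red, green, blue; 384x512 float32, m along the optical axis (not along the pixel's ray), 0 where there is no reading.
- env.calibration(name): a dict with "fx", "fy", "cx", "cy" (pixels), "rvec" (rotation vector, rad) and "tvec" (3), from world to camera coordinates, as OpenCV has them. Camera axes: x right, y down, z forward; pixel columns grow to the right and rows downward; lengths in m; the calibration is good to about 2 mm. A picture is of the moment at which its call begins. calibration takes no time and is no camera call.
A pose or a line that the arm cannot do raises env.MotionError and nothing moves.
- env.finish_job(): hands the job in; it is judged then, once.
The state is a dict: "time_s": time; "qpos": joint angles; "qd": joint speeds; "effort": joint torques, N m; "eef_pos": TCP position; "tool_rot": TCP orientation; "ft_force": force on the tool from outside, world axes, zero at the start; "moment": the same for the moment, N m; "opening": opening from 0.0 (shut) to 1.0 (fully open); "grip_force": force on a finger pad.
Only numpy, scipy, OpenCV 4.12 (cv2) and the standard library are available. Lean on these libraries where they do the work, as an engineer would, in place of code of your own. Each camera call takes 0.05 s, during which the arm holds its last target. There are 200 camera calls.

## Working session

There is one attempt and no reset: what is moved stays moved. The work goes in short steps, each a Python script; the robot and the scene stay as the last script left them, time stands still between calls to the robot, and variables do not carry over. Pictures are saved under pics/ and viewed, at most 10 in all, crops included, and the job is handed in when it is done.

```bash
mkdir -p pics; cat > h.py <<'E'
import numpy as np, cv2
from cell import env
def cam(n):
    c=env.calibration(n); R=cv2.Rodrigues(np.array(c["rvec"],float))[0]; return c,R,np.array(c["tvec"],float)
def ray(n,u,v,z):
    c,R,t=cam(n); d=R.T@np.array([(u-c["cx"])/c["fx"],(v-c["cy"])/c["fy"],1]); o=-R.T@t
    return o+d*(z-o[2])/d[2]
def proj(n,p):
    c,R,t=cam(n); q=R@np.array(p)+t; return np.array([c["fx"]*q[0]/q[2]+c["cx"],c["fy"]*q[1]/q[2]+c["cy"]])
def pts(n,d):
    c,R,t=cam(n); v,u=np.mgrid[:d.shape[0],:d.shape[1]]
    P=np.stack([(u-c["cx"])/c["fx"]*d,(v-c["cy"])/c["fy"]*d,d],-1); return (P-t)@R
E
python3 - <<'E'
from h import *
for n in("top","side"):
    im,d=env.get_image(n); np.savez(f"pics/{n}0.npz",im=im,d=d); cv2.imwrite(f"pics/{n}0.png",cv2.resize(im[:,:,::-1],(800,600),interpolation=cv2.INTER_CUBIC))
    c,R,t=cam(n); print(n,c["fx"],-R.T@t,R[2])
o=env.get_obs();print(o["time_s"],o["tool_rot"],o["opening"])
E
```

```text
top 425.9034550230083 [ 0.40154872 -0.01580003  1.24637427] [ 0.12528011 -0.0046594  -0.99211047]
side 466.78084631163665 [ 0.08669621 -1.01514296  1.05272232] [ 0.31770381  0.67951549 -0.66130401]
0.1 [-6.69911242e-01 -3.06895916e+00  2.71249283e-03] 1.0002654883305138
```

View pics/top0.png

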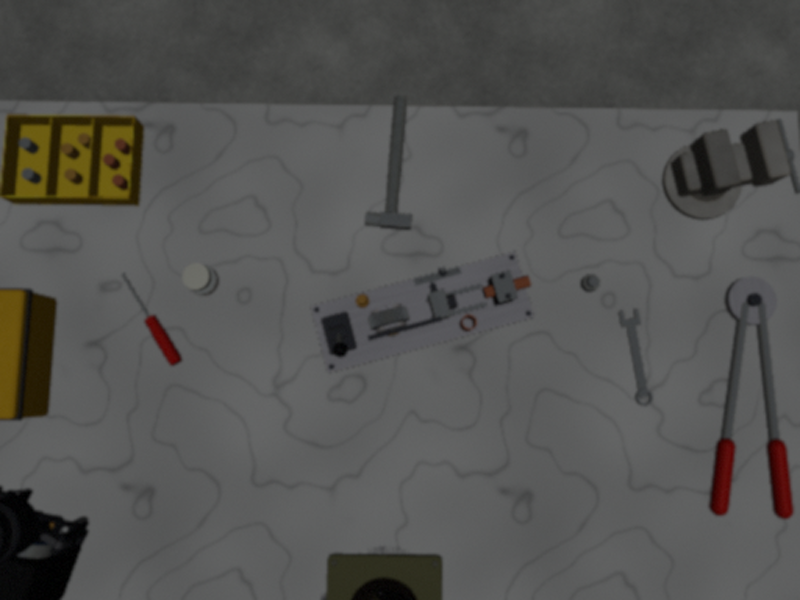

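View pics/side0.png

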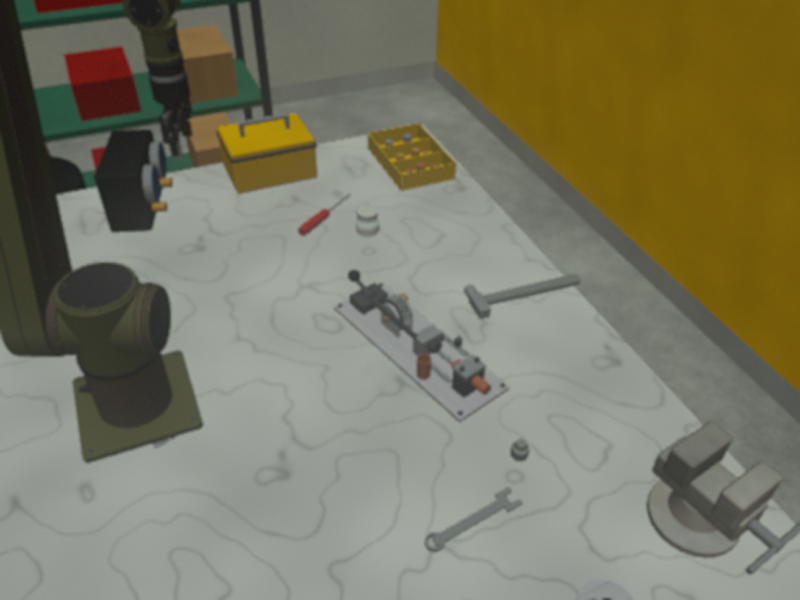

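The top view shows the gauge with plate corners near (317,309), (512,257), (529,313) and (332,366) of 800x600. The lever ball is at (340,348), the wheel at (389,317), and the rider and pointer are near (437,275). The side view shows the lever leaning towards the robot. Next I'll crop in closer.

```bash
python3 - <<'E'
from h import *
f=np.load("pics/top0.npz"); im=f["im"]
s=im[155:245,195:345].astype(float)
s=cv2.resize(s,None,fx=5,fy=5,interpolation=cv2.INTER_CUBIC); s=np.clip(s*1.8,0,255)
f=np.load("pics/side0.npz"); im2=f["im"]
r=im2[165:270,205:330].astype(float)
r=np.clip(cv2.resize(r,None,fx=5.5,fy=5.5,interpolation=cv2.INTER_CUBIC)*1.5,0,255)
cv2.imwrite("pics/tc.png",s[:,:,::-1]);cv2.imwrite("pics/sc.png",r[:,:,::-1])
# plate: light pinkish vs table
h=cv2.cvtColor(im,cv2.COLOR_RGB2HSV)
for (u,v) in [(215,210),(240,190),(315,195),(330,180),(210,250),(250,160),(320,215)]: print(u,v,im[v,u],h[v,u])
P=np.array([ray("top",u*.64,v*.64,.010) for u,v in [(317,309),(512,257),(529,313),(332,366)]])
print(P.round(4), np.linalg.norm(P[0]-P[1]),np.linalg.norm(P[1]-P[2]),P.mean(0))
E
```

```text
215 210 [24 26 26] [90 20 26]
240 190 [87 86 90] [128  11  90]
315 195 [77 77 81] [120  13  81]
330 180 [80 47 32] [  9 153  80]
210 250 [88 89 89] [90  3 89]
250 160 [96 97 97] [90  3 97]
320 215 [94 95 94] [60  3 95]
[[ 0.5415  0.1299  0.01  ]
 [ 0.6446 -0.2359  0.01  ]
 [ 0.5385 -0.2666  0.01  ]
 [ 0.4358  0.0994  0.01  ]] 0.38005045525563214 0.11048066624359554 [ 0.54009111 -0.06830525  0.01      ][ WARN:0@0.183] global loadsave.cpp:1063 imwrite_ Unsupported depth image for selected encoder is fallbacked to CV_8U.
```

View pics/tc.png

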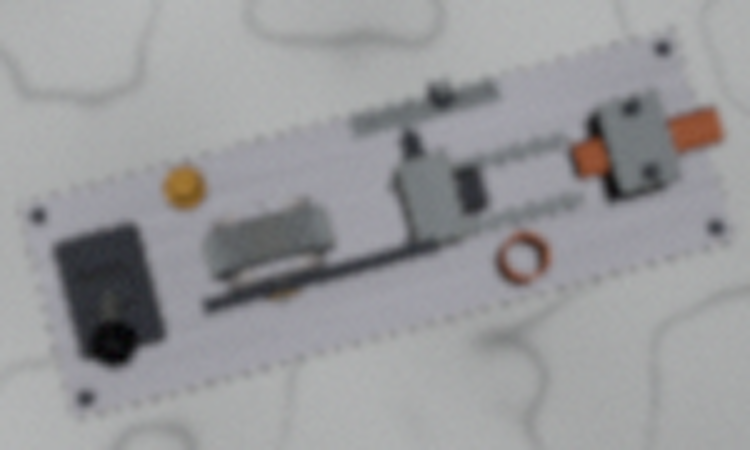

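View pics/sc.png

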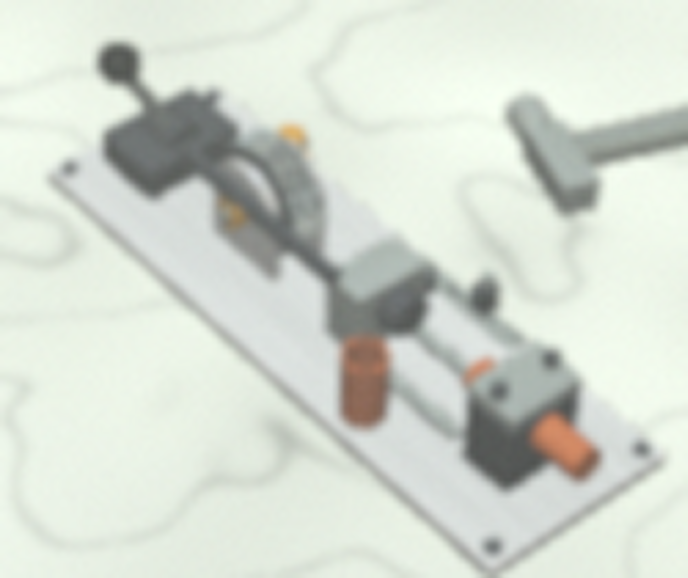

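The crop shows the plate screws at (38,216), (661,48), (715,228) and (85,398), with the pointer tip at about (409,130) and the rider at (440,93). Next I'll convert these to the fixture frame and sharpen the two tips with an averaged frame.

```bash
cat >> h.py <<'E'
_s=np.array([ray("top",195+(x+.5)/5-.5,155+(y+.5)/5-.5,.010)[:2] for x,y in [(38,216),(661,48),(715,228),(85,398)]])
O=_s.mean(0); _e=(_s[0]-_s[1]+_s[3]-_s[2]); _e/=np.linalg.norm(_e); YA=_e; XA=np.array([_e[1],-_e[0]]); YAW=np.arctan2(-_e[0],_e[1])
def W(x,y,z): return np.r_[O+XA*x+YA*y,z]
def F(p): return np.array([(p[:2]-O)@XA,(p[:2]-O)@YA,p[2]])
def avg(n,k):
    return np.mean([env.get_image(n)[0].astype(np.float32) for _ in range(k)],0)
def rect(n,im,z,x0,x1,y0,y1,s):
    # fixture-aligned view of plane z, s px per mm; image right = -y, up = +x
    A=np.float32([[0,0],[(y1-y0)*s,0],[(y1-y0)*s,(x1-x0)*s],[0,(x1-x0)*s]])
    B=np.float32([proj(n,W(a/1e3,b/1e3,z)) for a,b in [(x1,y1),(x1,y0),(x0,y0),(x0,y1)]])
    return cv2.warpPerspective(im,cv2.getPerspectiveTransform(B,A),(int((y1-y0)*s),int((x1-x0)*s)),flags=cv2.INTER_CUBIC)
E
python3 - <<'E'
from h import *
print(O,YAW,[F(np.r_[p,0]).round(4) for p in _s] if 0 else np.linalg.norm(_s[0]-_s[3]) if 0 else '')
c=lambda x,y,z:(F(ray("top",195+(x+.5)/5-.5,155+(y+.5)/5-.5,z))*1e3).round(1)
print("ptr",c(409,130,.028),"rider",c(440,93,.033),"wheel",c(268,240,.082),"ball",c(113,342,.1),"fit",c(184,187,.034),"coup",c(524,257,.045),"stop",c(432,195,.062))
im=avg("top",8); np.save("pics/a0.npy",im)
r=rect("top",im,.028,20,90,-90,10,7.5)
cv2.imwrite("pics/r0.png",np.clip(r*1.8,0,255).astype(np.uint8)[:,:,::-1])
o=env.get_obs(); R=np.c_[np.r_[-XA,0],np.r_[YA,0],[0,0,-1]]
for k in(1,-1):
    rv=cv2.Rodrigues(R*np.array([k,k,1]))[0].ravel(); print(k,rv,env.inverse_kinematics(W(0,.065,.30),rv))
E
```

```text
[ 0.54036051 -0.06582482] 0.27606032436731626 
ptr [ 44.7 -31.1  28. ] rider [ 60.2 -53.8  33. ] wheel [-1.2 65.3 82. ] ball [-34.5 160.3 100. ] fit [ 45.8 103.   34. ] coup [-44.8 -72.9  45. ] stop [  1.2 -30.4  62. ]
1 [ 0.4322589  -3.11171282  0.        ] [-0.00628705  0.32357934 -0.33454121  0.91267578  0.         -0.28234737]
-1 [3.11171282 0.4322589  0.        ] [-6.28704984e-03  3.23579339e-01 -3.34541208e-01  9.12675780e-01
  4.44089210e-16  2.85924528e+00]
```

View pics/r0.png

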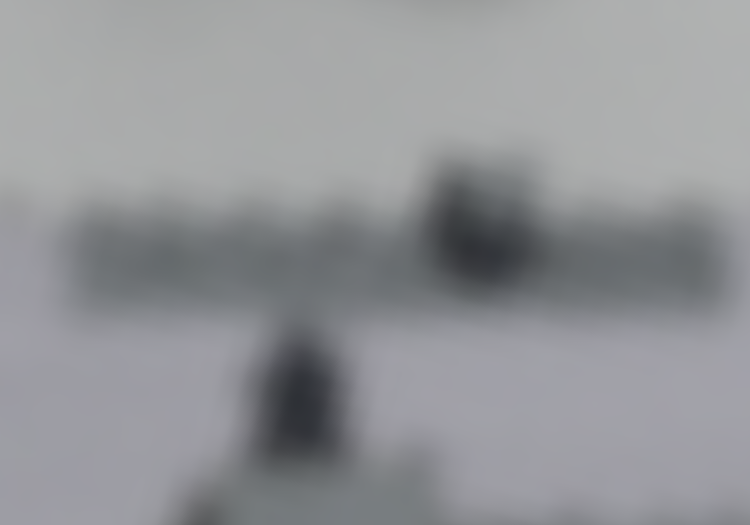

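The rectified view (7.5 px/mm) shows the pointer tip at column ~300 (y = -30.0) and the rider tip at column ~484 (y ≈ -54.5). The gap is about 24.5 mm, or roughly 88 mm of rim travel. I'll approach the wheel now.

```bash
cat >> h.py <<'E'
RV=cv2.Rodrigues(np.c_[np.r_[-XA,0],np.r_[YA,0],[0,0,-1]])[0].ravel()
def ft():
    f=np.array(env.get_obs()["ft_force"]); return np.array([f[:2]@XA,f[:2]@YA,f[2]])
E
python3 - <<'E'
from h import *
env.gripper_to(0.0)
env.move_ptp(W(0,.077,.300),RV)
env.move_linear(W(0,.077,.264),vel=.1)
env.wait(.2); f0=ft(); np.save("f0.npy",f0); print("f0",f0,env.get_obs()["time_s"])
z=.264
while z>.2535:
    z-=.001; env.move_linear(W(0,.077,z),vel=.03); env.wait(.05); f=ft()-f0; print(round(z,4),f.round(2),(F(np.array(env.get_obs()["eef_pos"]))*1e3).round(2))
    if f[2]>2.5: break
print(env.get_obs()["time_s"])
E
```

```text
f0 [-0.15756569 -0.48749701  0.67775194] 4.0167
0.263 [ 0.77  0.49 -0.58] [1.0000e-02 7.6960e+01 2.6314e+02]
0.262 [-0.65  1.17 -0.73] [-4.0000e-02  7.6990e+01  2.6194e+02]
0.261 [-0.68  0.58 -0.7 ] [-1.0000e-02  7.7010e+01  2.6096e+02]
0.26 [-1.13  0.96 -0.51] [-2.0000e-02  7.7010e+01  2.5996e+02]
0.259 [0.05 1.33 0.82] [1.2000e-01 7.6950e+01 2.5915e+02]
0.258 [-0.81  1.4   6.89] [1.0000e-01 7.6950e+01 2.5894e+02]
5.8167
```

```bash
python3 - <<'E'
from h import *
f0=np.load("f0.npy"); z=.2583
env.move_linear(W(0,.077,z),vel=.03)
for y in (.071,.065,.059,.053):
    env.move_linear(W(0,y,z),vel=.04); print(y,(ft()-f0).round(2))
env.move_linear(W(0,.053,.264),vel=.05)
im=avg("top",6); r=rect("top",im,.028,20,90,-90,10,7.5)
cv2.imwrite("pics/r1.png",np.clip(r*1.8,0,255).astype(np.uint8)[:,:,::-1])
print(env.get_obs()["time_s"])
E
```

```text
0.071 [-1.73  1.02  7.24]
0.065 [-1.94  0.24  8.14]
0.059 [-1.71  0.53  7.33]
0.053 [-0.53 -0.69  2.23]
7.8333
```

View pics/r1.png

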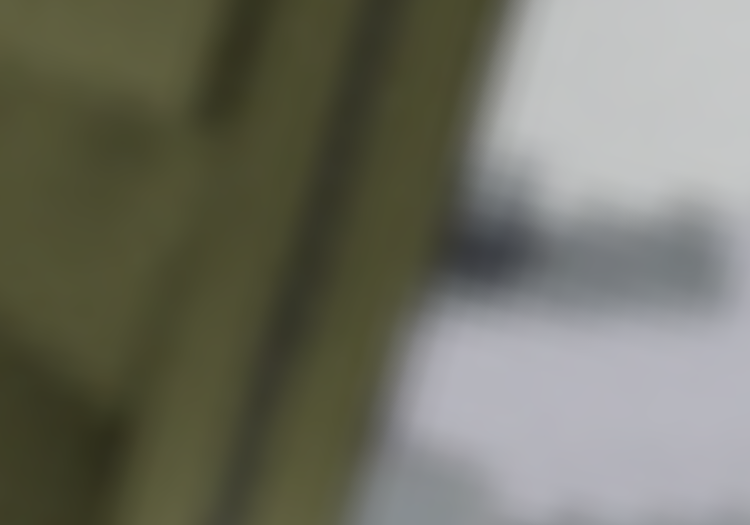

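The arm hides the pointer, but the stop's corner has moved about 7 mm (column 435 to ~490), as expected without slip. I'll do two more strokes, then move aside and measure.

```bash
cat >> h.py <<'E'
def stroke(y0,y1,z=.2585):
    f0=np.load("f0.npy")
    env.move_linear(W(0,y0,.264),vel=.12); env.move_linear(W(0,y0,z),vel=.03)
    for y in np.linspace(y0,y1,3)[1:]:
        env.move_linear(W(0,y,z),vel=.04); print(round(y,4),(ft()-f0).round(2))
    env.move_linear(W(0,y1,.264),vel=.05)
def look(name):
    env.move_linear(W(0,.16,.32),vel=.25); im=avg("top",8); np.save(f"pics/{name}.npy",im)
    r=rect("top",im,.028,20,90,-90,10,7.5)
    cv2.imwrite(f"pics/{name}.png",np.clip(r*1.8,0,255).astype(np.uint8)[:,:,::-1]); print(env.get_obs()["time_s"])
E
python3 - <<'E'
from h import *
stroke(.077,.054); stroke(.077,.054); look("r2")
E
```

```text
0.0655 [-0.49 -0.41  5.73]
0.054 [ 0.36 -2.06  2.45]
0.0655 [-0.53 -0.25  6.8 ]
0.054 [-0.15 -1.32  2.4 ]
12.5083
```

View pics/r2.png

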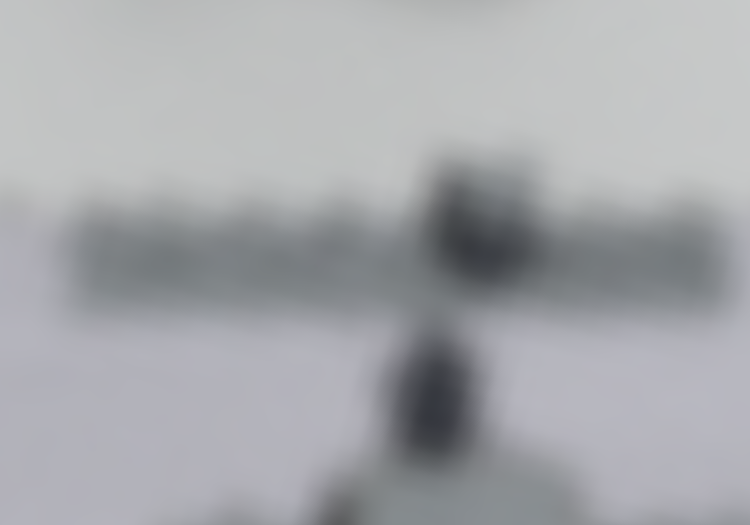

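The pointer tip is now at column ~435 and the rider tip at ~486, so about 6.7 mm remains. I'll make one full stroke, then measure numerically.

```bash
cat >> h.py <<'E'
def meas(name):
    im=np.load(f"pics/{name}.npy"); r=rect("top",im,.028,20,90,-90,10,7.5).mean(2)
    def cent(a,b):
        s=r[a:b]; w=np.clip(np.percentile(s,1)+16-s,0,None).sum(0); return (w*np.arange(w.size)).sum()/w.sum()
    p=[cent(a,a+15) for a in (345,365,385,405,425)]; q=[cent(a,a+15) for a in (220,240,255,270,280)]
    print(name,"ptr",np.round(p,1),"rider",np.round(q,1))
E
python3 - <<'E'
from h import *
np.save("pics/r0.npy",np.load("pics/a0.npy")); meas("r0"); meas("r2")
stroke(.077,.0535); look("r3"); meas("r3")
E
```

```text
r0 ptr [300.8 300.9 300.  300.  299.6] rider [472.3 480.  483.3 484.4 484.5]
r2 ptr [436.1 436.2 434.7 433.7 432.8] rider [470.8 479.  483.2 484.3 482.7]
0.0652 [ 0.47 -0.13  5.51]
0.0535 [ 0.06 -1.49  2.33]
16.0
r3 ptr [479.  478.7 479.3 478.7 476.8] rider [471.  479.5 483.2 483.8 483.4]
```

View pics/r3.png

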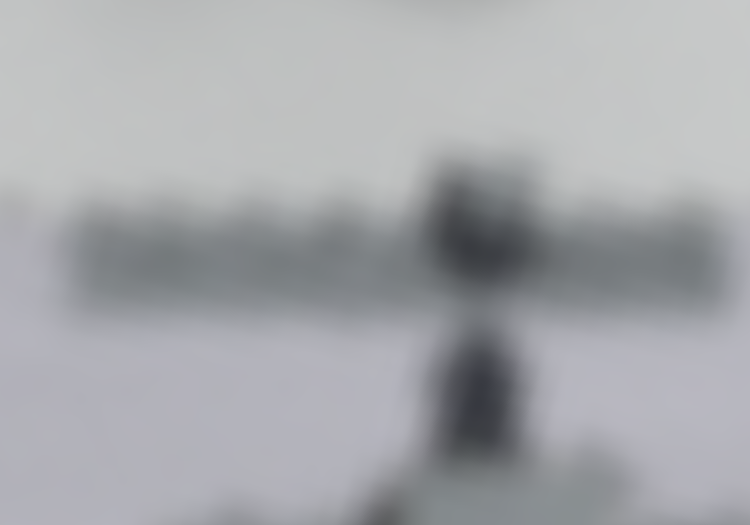

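The pointer is at column 479 and the rider at 484, so about 0.7 mm is left. A small nudge, then the lever.

```bash
python3 - <<'E'
from h import *
stroke(.0665,.0640)
env.move_linear(W(0,.064,.31),vel=.2); env.move_linear(W(-.10,.16,.31),vel=.2); env.move_linear(W(-.10,.16,.266),vel=.12)
env.wait(.2); f0=ft()
env.move_linear(W(-.05,.16,.266),vel=.08); env.move_linear(W(.006,.16,.266),vel=.06)
print((ft()-f0).round(2)); x=.006
while x<.024:
    x+=.001; env.move_linear(W(x,.16,.266),vel=.03); env.wait(.05); f=ft()-f0; print(round(x,4),f.round(2))
    if f[0]<-7: break
env.move_linear(W(-.06,.16,.266),vel=.12); env.move_linear(W(-.10,.16,.32),vel=.2)
im=avg("top",8); np.save("pics/r4.npy",im); meas("r4")
b=im[155:245,195:345]; cv2.imwrite("pics/e.png",np.clip(cv2.resize(b,None,fx=5,fy=5,interpolation=cv2.INTER_CUBIC)*1.7,0,255).astype(np.uint8)[:,:,::-1])
print(env.get_obs()["time_s"])
E
```

```text
0.0652 [0.58 1.   4.64]
0.064 [0.2  1.22 4.73]
[-0.39 -1.22 -0.95]
0.007 [-0.8  -0.76 -1.14]
0.008 [-1.01 -1.08 -1.36]
0.009 [-1.73 -1.81 -0.99]
0.01 [ 0.45 -2.24 -1.42]
0.011 [-0.61 -2.44 -0.93]
0.012 [-0.84 -2.55 -0.99]
0.013 [-1.07 -2.14 -1.54]
0.014 [-0.03 -0.91 -1.23]
0.015 [-1.19 -2.36 -0.81]
0.016 [-2.16 -1.68 -1.04]
0.017 [-4.76 -1.2   0.41]
0.018 [-5.95 -2.62  2.38]
0.019 [-9.23 -2.06  4.72]
r4 ptr [485.1 482.9 481.8 481.5 481.9] rider [471.2 479.6 483.3 484.8 485. ]
27.5417
```

View pics/e.png

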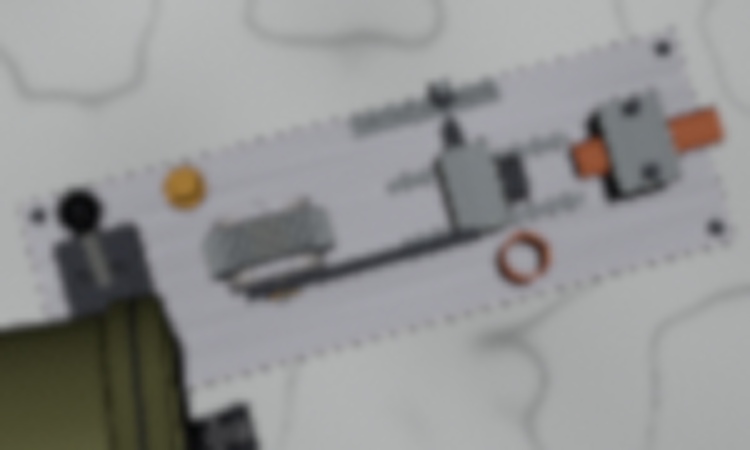

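The picture shows the ball at (79,211), fully over away from the robot, and the force rose to 9 N at its end stop. The pointer and rider tips line up (columns 482 and 484), and the loose things have not moved. I'll hand it in.

```bash
python3 - <<'E'
from h import *
print((F(ray("top",195+79.5/5-.5,155+211.5/5-.5,.102))*1e3).round(1))
print(env.finish_job())
E
```

```text
[ 38.7 160.1 102. ]
the job is handed in; nothing more can be done
None
```

The job is handed in: by the camera the stop's pointer is about 0.3 mm from the gauge mark, the lock lever is fully over against its end stop, the loose things on the gauge look unmoved, and the arm is clear after about 28 s.

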